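# Swing the mirror bar home against its stop and clamp it

### The arm

A 6-joint arm with a two-finger parallel gripper is mounted at the origin on the work surface. World frame = base frame: x ahead of the robot, y to its left, z up, the work surface at z = 0. Lengths are in m, angles in rad, forces in N, time in s.
With the tool pointing down it reaches from about 0.3 to 0.775 m from the base axis. Payload 14.6 kg.
Tool frame: the origin (TCP) lies between the finger pads; the fingertips stand 19 mm ahead of it and the grasp point (between the pads) is the TCP; z points along the fingers, y is the direction in which the jaws open and shut (so a half turn about z gives the same grasp; the last joint's range is limited). The gripper opens to 94 mm and grips with 3 to 60 N. Pads are 16 mm wide; open, the fingers measure 119 mm over their backs; the gripper's body (75 mm by 177 mm) begins 78 mm behind the grasp point.
Start: joints at [1.13, 0.3, 1.521, -0, 1.321, -0.067], TCP at [0.201, 0.512, 0.186] pointing down, gripper open.
Joint ranges: [-3.03, 3.03], [-0.79, 2.21], [0.23, 2.52], [-1.04, 4.18], [0, 3.07], [-2.55, 2.55]. Speed limits (rad/s): [2.22, 2.22, 2.57, 3.14, 3.14, 3.14].

### API

Orientations are given as [roll, pitch, yaw] about the fixed x, y, z axes, in that order (R = Rz(yaw) Ry(pitch) Rx(roll)).
In Python, from station import telemetry, vision, ctrl gives the robot as it stands. The module is installed in compiled form; this text tells all that it offers.
- The arm moves only by the shell command python3 -m creep 'ROWS' [FORCE]. ROWS is JSON, a list of rows, each a list of 3 entries, a list of its own where there are three numbers: the shift along the tool's x, y, z in units of 50 mm (1.0 is 50 mm), then the turn about the tool's z in units of 8 degrees (1.0 is 8 degrees), then the opening, from 0 (shut) to 1 (fully open). In form: [[[tx, ty, tz], twist, gripper], ...]. A call has 1 to 12 rows; each row is the pose to reach, as a shift and turn from the pose commanded when the call began, along the tool's axes at that moment; what a row does not reach only later rows make up. A row lasts 1/10 s, in which the tool goes at most 50 mm and 8.59 degrees, less where a joint would pass 70% of its speed; a pose out of reach is approached as far as the arm can. A call with a gripper value outside its range is refused whole. The fingers move at their own pace and stop on an object; FORCE is the grip in N (left out, the last holds). Time passes only in rows, so rows that repeat a pose let the fingers close. It gives the time, the measured TCP pose, the force and the opening at its end, in the units of the state.
- telemetry.get_obs(): the state, without advancing time (a new reading comes with each control period).
- vision.camera(name): name is "side" or "top"; returns a dict with "img" (480x640x3 uint8, red, green, blue), "depth" (480x640 float32, m along the optical axis (not along the pixel's ray), 0 where there is no reading), "vertical_fov" (degrees; the focal length in pixels is half the picture's height over the tangent of half this angle, whatever the lens; pixels are square), "cx", "cy" (the principal point, pixels), "extrinsics" (4x4, takes a point from camera to world coordinates). Camera axes: x right, y down, z forward; pixel columns grow to the right and rows downward; lengths in m; the calibration is good to about 2 mm. A picture is of the moment at which its call begins.
- ctrl.hand_in(): hands the job in, once; it reports no verdict.
The state is a dict: "time_s": time; "qpos": joint angles; "joint_vel": joint speeds; "tau": joint torques, N m; "ee_pos": TCP position; "eef_rot": TCP orientation; "force": force on the tool from outside, world axes, zero at the start; "moment": the same for the moment, N m; "grip_width": finger opening in m.
Only numpy, scipy, OpenCV 4.12 (cv2) and the standard library are available. Lean on these libraries where they do the work, as an engineer would, in place of code of your own. Each camera call takes 0.05 s, during which the arm holds its last target.

### The job

Swing the flat aluminium bar that carries the mirror round on its pivot, by pushing its free end sideways, until it is fully home against the tip of the stop screw; press it there firmly with about 10 N for a moment (the stop must never take more than 15 N). Then push the clamp's lever fully over and down so that its pad holds the bar there, and let go. Do not touch the mirror or its mount, and leave the other things on the bench where they are.

Things in the scene. Friction and masses are not known exactly. Their poses are not given: they have to be found in the camera images.
- board: Black breadboard, 450 x 450 x 12.7 mm, fixed flat on the table; where and at what yaw differs every time. Origin at the centre of its underside, z up. Pivot, stop and clamp sit in the same places on it every time. When home the bar lies along the board's +x axis (within 4 degrees); it starts turned 24 to 45 degrees from there to the board's +y side, so it swings towards -y.
- pivot (a point): Axis of the fixed shoulder screw on which the bar turns, half-way up the bar's thickness, at (-160, -30) mm in the board's frame. Its head is 22 mm across, top 36 mm above the table, and keeps the bar from lifting.
- bar: Flat aluminium bar, 320 x 40 x 15 mm, about 0.66 kg with the mirror, lying on the board (12.7 to 27.7 mm above the table), loose but for its eye, which has 1 mm play on the shoulder screw. Origin at the eye, on the underside; x runs along the bar to the free end, y across. It slides with friction (1.5 to 3.5 N at the free end) and stays where it is left.
- bar_end (a point): Middle of the bar's free end face, 300 mm from the eye, half-way up the bar's thickness; axes as the bar's.
- mirror: The mirror on its post and black adjustable mount, standing on the bar 85 mm from the eye; it reaches about 40 mm from the post's axis, top 123 mm above the table. Fragile, not to be touched. Origin on the bar's top at the post's axis.
- stop: Aluminium stop block 30 x 30 x 28 mm (flange 62 mm wide), with a 10 mm steel screw through it pointing along +y (axes as the board's), 9.5 mm above the board. The screw's hard tip meets the bar's -y long side 240 mm from the eye. How far it is screwed in differs every time and is not measured: tip 23 to 51 mm from this origin along +y. Origin at the centre of the block's underside.
- stop_mid (a point): Middle of the range in which the screw's hard tip may lie: the tip is up to 14 mm from here along the board's y, either way. A brass sensing pin on a weak spring (0.3 to 0.8 N) stands out 3 mm beyond the hard tip and goes in as the bar comes home; then the resistance rises steeply. Friction holds the bar against the pin when let go.
- clamp: Cam-lever clamp on the board, 175 mm along the board's x from the pivot, on the -y side of the bar's home place. A steel strap (25 mm wide, top 45 mm above the table) reaches in +y over the bar's home place, its rubber pad 1 to 2.5 mm clear of the bar. Closing the lever presses the pad on the bar with about 10 N. Origin on the board's top at the foot of its stud; axes as the board's.
- clamp_lever (a joint): Angle of the clamp's lever, rad: 0 upright (open), 1.45 its end, lying over to the board's -y side (closed). Starts at 0 to 0.25. Axis along the board's x, 42 mm above the clamp's origin (55 mm above the table). Stiff by friction, 0.12 to 0.2 N m; stays where it is left. Push it over at the ball from the +y side, at the end from above.
- lever_ball (a point): Centre of the black ball, 20 mm in diameter, on the end of the clamp's lever, 93 mm from the lever's axis; the lever below it is 12 x 7 mm steel.
- iris: Bystander: small iris on a post with a round foot (32 mm across, 80 mm high) standing on the board. Origin under its foot.
- post: Bystander: bare steel post, 13 mm across and 75 mm high, standing on the board. Origin under its foot.
- driver: Bystander: screwdriver, 170 mm long, lying on the board near the edge away from the robot. Origin at its middle, on the surface.
- bottle_a: Bystander: clear screw-cap bottle, 86 mm across, 172 mm high, on the table. Origin under its foot.
- bottle_b: Bystander: another such bottle, 86 mm across, 172 mm high. Origin under its foot.
- marker: Bystander: marker pen lying on the table, 135 mm long. Origin under its middle.

How it is judged:
On the way, in this order (a step that is already met when the one before it is completed fails the run):
1. the bar is pressed home against the stop with more than 6 N for 0.3 s (contact force between bar and stop above 6 N), for 0.3 s.
2. the clamp lever is fully over (beyond 1.35 rad) with the pad pressing on the bar (more than 5 N) (value of joint clamp_lever above 1.35 rad and contact force between bar and clamp above 5 N), for 0.2 s.
At the end, for the whole second after the job is handed in: The bar lies flat and still, home against the stop (its sensing pin is held in with more than 0.45 N, which means within 2 mm of the hard tip), and the clamp's lever is fully over (beyond 1.35 rad) with its pad pressing on the bar with more than 5 N (all of step 2 and contact force between bar and stop above 0.45 N and angle between bar's own z axis and vertical below 0.03 rad and linear speed of bar below 0.005 m/s); the robot touches nothing.
It fails at once if the stop takes more than 15 N (contact force between stop and anything else above 15 N).
It fails at once if the mirror or its mount is touched (contact force between mirror and anything else above 0.5 N).
It fails at once if a bystander is moved by more than 20 mm (distance of any of iris, post, driver, bottle_a, bottle_b, marker from where it was at the start of the episode above 0.02 m).
It also fails if it takes over 67 s, if anything falls off the work surface, if the arm or the gripper's body presses on something with over 40 N, if the wrist force passes 120 N, or if a joint passes its speed limit or range.

## Working session

There is one attempt and no reset: what is moved stays moved. The work goes in short steps, Python scripts to look and compute and a shell command to move; the robot and the scene stay as the last step left them, time stands still between calls to the robot, and variables do not carry over. Pictures are saved under pics/ and viewed, and the job is handed in when it is done.

```bash
mkdir -p pics; cat > h.py <<'E'
import numpy as np, cv2
from station import telemetry, vision, ctrl
def grab(n,tag):
    c=vision.camera(n); np.savez(f'{tag}.npz',**{k:c[k] for k in c}); cv2.imwrite(f'pics/{tag}.png',c['img'][:,:,::-1]); return c
def load(tag): return dict(np.load(f'{tag}.npz'))
def K(c):
    f=240/np.tan(np.radians(float(c['vertical_fov']))/2); return f,float(c['cx']),float(c['cy'])
def px(c,u,v,d=None,z=None):
    f,cx,cy=K(c); E=c['extrinsics']; r=np.array([(u-cx)/f,(v-cy)/f,1])
    if z is not None:
        w=E[:3,:3]@r; d=(z-E[2,3])/w[2]
    elif d is None: d=c['depth'][int(round(v)),int(round(u))]
    return E[:3,:3]@(r*d)+E[:3,3]
def proj(c,p):
    f,cx,cy=K(c);E=c['extrinsics'];q=E[:3,:3].T@(np.array(p)-E[:3,3]);return q[:2]/q[2]*f+[cx,cy]
E
python3 - <<'E'
from h import *
for n in('top','side'):
    c=grab(n,n+'0'); print(n,K(c),c['extrinsics'].round(3).tolist())
print(telemetry.get_obs())
E
```

```text
top (np.float64(511.66696353284146), 315.46983889875355, 241.20145778084185) [[0.004, -0.995, 0.104, 0.452], [-1.0, -0.004, 0.008, -0.003], [-0.008, -0.104, -0.995, 1.342], [0.0, 0.0, 0.0, 1.0]]
side (np.float64(526.27034629272), 310.09218585583704, 240.4702765592898) [[0.999, -0.025, 0.043, 0.498], [-0.049, -0.632, 0.774, -1.168], [0.008, -0.775, -0.632, 1.088], [0.0, 0.0, 0.0, 1.0]]
{'time_s': 0.1, 'qpos': array([ 1.13038671e+00,  3.00360211e-01,  1.52146877e+00, -1.62933399e-05,
        1.32072656e+00, -6.66162255e-02]), 'joint_vel': array([ 0.00086863, -0.00272745, -0.00142104,  0.00011109, -0.00243762,
       -0.00109714]), 'tau': array([ 1.21415537e-04, -5.32639289e+01, -3.53286374e+01,  7.09256739e-02,
        2.34449934e-02, -3.78789139e-05]), 'ee_pos': array([0.20074477, 0.51179781, 0.18529468]), 'eef_rot': array([-3.14063086e+00, -4.83485867e-05,  2.76780328e+00]), 'force': array([0.40557003, 0.08198065, 0.30869573]), 'moment': array([-0.01620828,  0.02510856,  0.01936022]), 'grip_width': 0.09386653885824674}
```

View pics/top0.png

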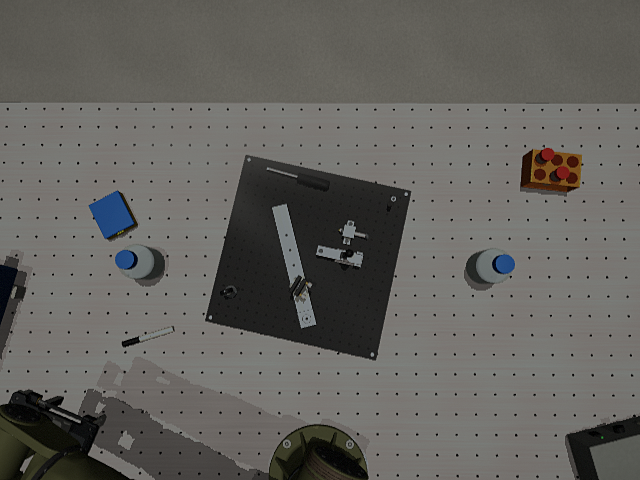

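View pics/side0.png

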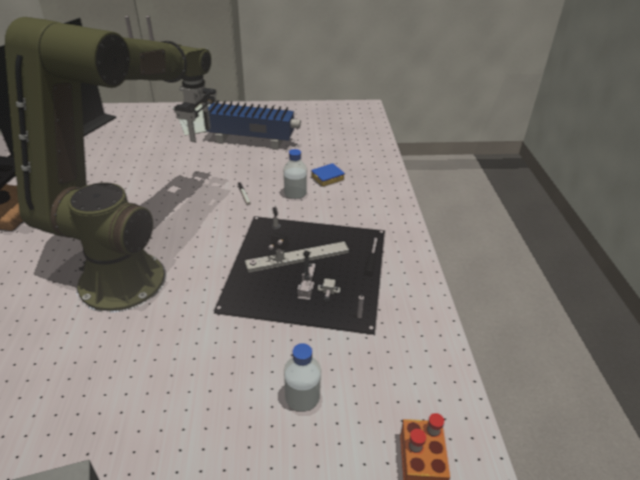

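The top view shows the board with corners near (248,156), (410,190), (375,359) and (206,320). The bar runs from about (308,325) to a free end near (280,206). The clamp is near (340,256) and the stop near (350,232). I'll enlarge that area.

```bash
python3 - <<'E'
from h import *
c=load('top0'); im=c['img'][:,:,::-1]
cv2.imwrite('pics/t0a.png',cv2.resize(im[145:370,195:420],None,fx=2.6,fy=2.6,interpolation=cv2.INTER_CUBIC))
cv2.imwrite('pics/t0b.png',cv2.convertScaleAbs(cv2.resize(im[195:285,260:400],None,fx=5.5,fy=5.5,interpolation=cv2.INTER_CUBIC),alpha=1.3))
s=load('side0')['img'][:,:,::-1]
cv2.imwrite('pics/s0b.png',cv2.resize(s[200:335,215:395],None,fx=4.4,fy=4.4,interpolation=cv2.INTER_CUBIC))
E
```

```text
(no output)
```

View pics/t0a.png

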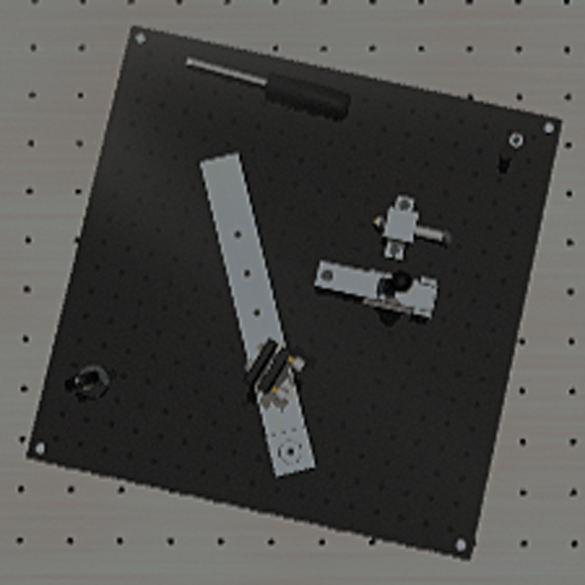

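View pics/t0b.png

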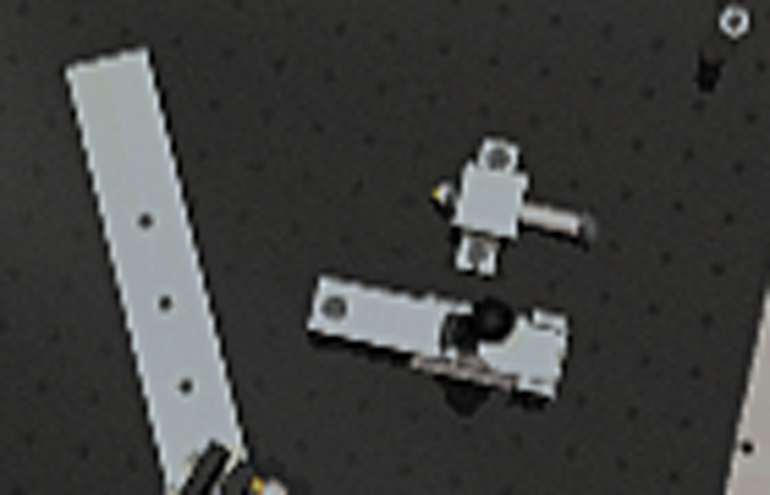

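View pics/s0b.png

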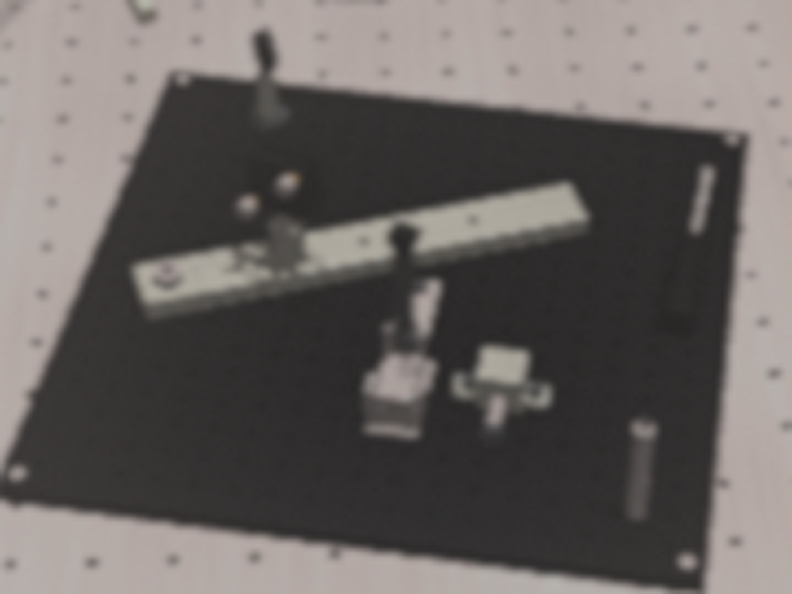

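```bash
cat >> h.py <<'E'
def A(u,v): return u/2.6+195-.3, v/2.6+145-.3
def B(u,v): return u/5.5+260-.4, v/5.5+195-.4
E
python3 - <<'E'
from h import *
c=load('top0')
C=np.array([px(c,*A(*p),z=.0127)[:2] for p in [(134,26),(562,121),(470,559),(27,458)]])
# board corners: +x+y, +x-y, -x-y, -x+y
L=np.array([[.225,.225],[.225,-.225],[-.225,-.225],[-.225,.225]])
Z=(L[:,0]+1j*L[:,1]); W=C[:,0]+1j*C[:,1]; o=W.mean(); yaw=np.angle(((W-o)*Z.conj()).sum())
o=np.array([o.real,o.imag]); R=np.array([[np.cos(yaw),-np.sin(yaw)],[np.sin(yaw),np.cos(yaw)]])
print('board',o,yaw,np.degrees(yaw)); print((C-(o+L@R.T))*1000)
np.savez('board.npz',o=o,R=R,yaw=yaw)
tb=lambda p:((p[:2]-o)@R*1000).round(1)
def w(n,u,v,z,f): 
    p=px(c,*f(u,v),z=z); print(n,p.round(4),tb(p))
w('pivot head',290,452,.036,A)
w('barL',67,72,.0277,B); w('barR',149,49,.0277,B)
w('tip pin',433,193,.0222,B); w('ball',494,320,.145,B); w('blockcentre',490,200,.0407,B)
w('strap end a',320,277,.045,B);w('strap end b',307,328,.045,B)
w('iris',92,385,.0927,A);w('post',516,140,.0877,A)
for n,b in dict(pivot=(-160,-30),stopmid=(80,-50),clamp=(15,-80)).items(): print(n,o+R@(np.array(b)/1000))
E
```

```text
board [0.55489384 0.02389934] -0.21832085886804384 -12.508863792810203
[[-1.04404486 -1.5000115 ]
 [-1.11365522  1.74294442]
 [ 1.91589102  0.81035786]
 [ 0.24180905 -1.05329078]]
pivot head [0.3924 0.0303 0.036 ] [-160.  -29.]
barL [0.6771 0.122  0.0277] [ 98.1 122.2]
barR [0.6882 0.0833 0.0277] [117.3  86.8]
tip pin [ 0.6207 -0.0513  0.0222] [ 80.5 -59.2]
ball [ 0.5505 -0.0728  0.145 ] [ 16.7 -95.4]
blockcentre [ 0.6151 -0.0772  0.0407] [ 80.7 -85.6]
strap end a [0.5784 0.0018 0.045 ] [ 27.7 -16.5]
strap end b [0.5547 0.0077 0.045 ] [  3.3 -15.8]
iris [0.4561 0.2145 0.0927] [-137.7  164.6]
post [ 0.6908 -0.1851  0.0877] [ 177.9 -174.6]
pivot [0.39219412 0.02926596]
stopmid [ 0.62216531 -0.04224104]
clamp [ 0.55221053 -0.05745053]
```

```bash
cat >> h.py <<'E'
try:
    b=np.load('board.npz'); o,R,yaw=b['o'],b['R'],float(b['yaw'])
except Exception: pass
def Wd(p): return o+R@(np.array(p)/1000)
def bd(p): return (np.array(p)[:2]-o)@R*1000
from scipy.spatial.transform import Rotation as Ro
def rows(base_pos, base_yaw, targets):
    """targets: (x,y,z world, yaw deg) -> rows in units"""
    M=Ro.from_euler('xyz',[np.pi,0,base_yaw]).as_matrix()
    for t in targets:
        d=M.T@(np.array(t[:3])-base_pos)/.05
        tw=-((t[3]-np.degrees(base_yaw)+180)%360-180)/8
        print(d.round(3).tolist(),round(tw,3))
def barpose(phi,r,off,z):
    """phi deg in board; returns world target with tool x along bar reversed"""
    p=np.radians(phi); u=np.array([np.cos(p),np.sin(p)]);n=np.array([-u[1],u[0]])
    w=Wd(np.array([-160,-30])+r*u+off*n); return [*w,z,180+np.degrees(yaw)+phi]
E
python3 - <<'E'
from h import *
c=load('top0')
print('bottleA',px(c,126,259,z=.172),'B',px(c,504,264,z=.172))
print('driver',bd(px(c,*A(187,63),z=.02)),bd(px(c,*A(350,110),z=.02)))
ob=telemetry.get_obs()
t=barpose(26.7,284,50,.25); print(t)
rows(ob['ee_pos'],ob['eef_rot'][2],[t,barpose(26.7,284,50,.036)])
d=c['depth']
u,v=B(494,320); print('ball depth pts',[px(c,u+i,v+j)[2].round(4) for i in(-1,0,1) for j in(-1,0,1)], px(c,u,v))
E
```

```text
bottleA [0.53201538 0.44174819 0.172     ] B [ 0.5239931  -0.42369886  0.172     ]
driver [196.97326907 160.25736657] [185.92520371 -11.68133183]
[np.float64(0.6552695032432618), np.float64(0.14736483143102416), 0.25, np.float64(194.1911362071898)]
[-11.124, -3.466, -1.294] -4.451
[-11.124, -3.466, 2.986] -4.451
ball depth pts [np.float64(0.1552), np.float64(0.1566), np.float64(0.1613), np.float64(0.1571), np.float64(0.1577), np.float64(0.1574), np.float64(0.1552), np.float64(0.1565), np.float64(0.1589)] [ 0.54949358 -0.07206481  0.15765456]
```

```bash
python3 -m creep '[[[0,0,-1.3],0,0],[[0,0,-1.3],0,0],[[-11.12,-3.47,-1.3],-4.45,0],[[-11.12,-3.47,-1.3],-4.45,0],[[-11.12,-3.47,-1.3],-4.45,0],[[-11.12,-3.47,-1.3],-4.45,0],[[-11.12,-3.47,-1.3],-4.45,0],[[-11.12,-3.47,-1.3],-4.45,0],[[-11.12,-3.47,-1.3],-4.45,0],[[-11.12,-3.47,-1.3],-4.45,0],[[-11.12,-3.47,-1.3],-4.45,0],[[-11.12,-3.47,-1.3],-4.45,0]]' 20
```

```text
time_s: 1.3
ee_pos: [0.5772, 0.2096, 0.2505]
eef_rot: [3.142, -0.0, -2.894]
force: [-0.2, 1.4, 0.7]
grip_width: 0.002
```

```bash
cat > goto.py <<'E'
from h import *
import sys
def go(ts):
    ob=telemetry.get_obs(); rows(ob['ee_pos'],ob['eef_rot'][2],ts)
E
python3 - <<'E'
from goto import *
go([barpose(26.7,284,50,.25),barpose(26.7,284,50,.036)])
E
```

```text
[-1.21, -1.589, 0.01] -0.001
[-1.21, -1.589, 4.29] -0.001
```

```bash
python3 -m creep '[[[-1.2,-1.58,0],0,0],[[-1.2,-1.58,0],0,0],[[-1.2,-1.58,0],0,0],[[-1.2,-1.58,0],0,0],[[-1.2,-1.58,0],0,0]]'
python3 - <<'E'
from goto import *
c=grab('top','t1'); im=c['img'][:,:,::-1]
cv2.imwrite('pics/t1a.png',cv2.resize(im[145:370,195:420],None,fx=2.6,fy=2.6,interpolation=cv2.INTER_CUBIC))
go([barpose(26.7,284,50,.25),barpose(26.7,284,50,.036)])
E
```

```text
time_s: 1.8
ee_pos: [0.6528, 0.1502, 0.2508]
eef_rot: [3.141, -0.0, -2.893]
force: [-0.8, -0.4, -0.9]
grip_width: 0.0002
[-0.034, -0.072, 0.024] 0.008
[-0.034, -0.072, 4.304] 0.008
```

View pics/t1a.png

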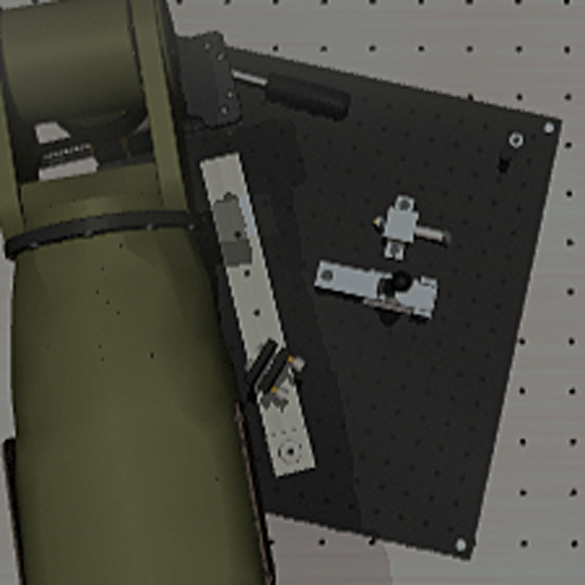

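```bash
python3 -m creep '[[[0,-0.03,0.7],0,0],[[0,-0.03,1.5],0,0],[[0,-0.03,2.3],0,0],[[0,-0.03,3.1],0,0],[[0,-0.03,3.7],0,0],[[0,-0.03,4.0],0,0],[[0,-0.03,4.2],0,0],[[0,-0.03,4.3],0,0],[[0,-0.03,4.3],0,0],[[0,-0.03,4.3],0,0]]'
python3 - <<'E'
from goto import *
print(telemetry.get_obs()['ee_pos'])
c=grab('side','s1'); im=c['img'][:,:,::-1]
cv2.imwrite('pics/s1a.png',cv2.resize(im[150:345,200:420],None,fx=3,fy=3,interpolation=cv2.INTER_CUBIC))
go([barpose(p,284,20+12.5,.036) for p in (26.7,20,15,10,5,2,0,-3)])
E
```

```text
time_s: 2.85
ee_pos: [0.6544, 0.1481, 0.0371]
eef_rot: [-3.141, 0.002, -2.894]
force: [-0.2, -0.4, -0.5]
grip_width: 0.0005
[0.65440109 0.14807084 0.03711128]
[-0.014, -0.367, 0.022] -0.001
[-0.051, -1.034, 0.022] 0.836
[-0.028, -1.533, 0.022] 1.461
[0.039, -2.027, 0.022] 2.086
[0.148, -2.514, 0.022] 2.711
[0.234, -2.8, 0.022] 3.086
[0.299, -2.989, 0.022] 3.336
[0.41, -3.267, 0.022] 3.711
```

View pics/s1a.png

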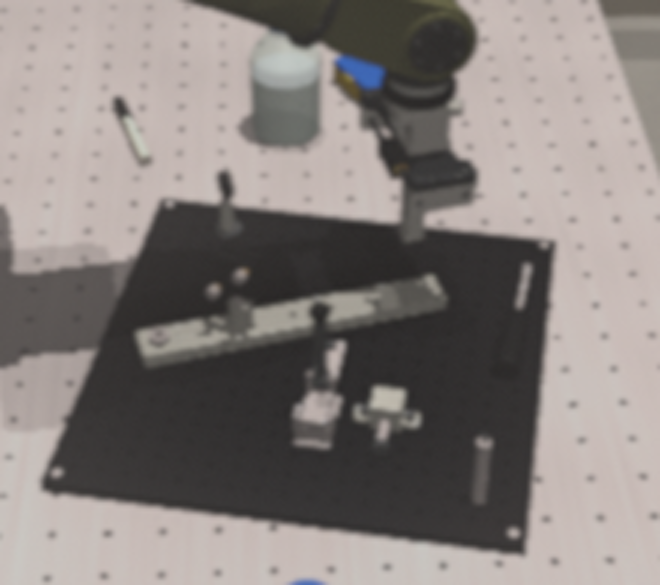

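```bash
python3 -m creep '[[[-0.01,-0.2,0.02],0,0],[[-0.02,-0.37,0.02],0,0],[[-0.03,-0.55,0.02],0.23,0],[[-0.04,-0.75,0.02],0.48,0],[[-0.05,-0.93,0.02],0.7,0],[[-0.05,-1.1,0.02],0.92,0],[[-0.045,-1.27,0.02],1.13,0],[[-0.04,-1.43,0.02],1.33,0],[[-0.03,-1.6,0.02],1.54,0],[[-0.01,-1.75,0.02],1.73,0],[[0.01,-1.88,0.02],1.9,0],[[0.02,-1.95,0.02],1.99,0]]'
python3 - <<'E'
from goto import *
c=grab('side','s2'); im=c['img'][:,:,::-1]
cv2.imwrite('pics/s2a.png',cv2.resize(im[200:345,220:420],None,fx=3.7,fy=3.7,interpolation=cv2.INTER_CUBIC))
ob=telemetry.get_obs(); print(ob['ee_pos'],bd(ob['ee_pos']),np.degrees(ob['eef_rot'][2]),ob['force'])
go([barpose(p,284,20+12.5,.036) for p in (10,5,2,0,-1,-2,-3)])
E
```

```text
time_s: 4.1
ee_pos: [0.6768, 0.0524, 0.0348]
eef_rot: [-3.142, 0.0, 3.109]
force: [-0.9, 0.6, -0.2]
grip_width: 0.0006
[0.67677902 0.05222806 0.03475605] [112.85619128  54.05546342] 178.12971735168816 [-0.30366727  0.56447571 -0.59551654]
[-0.013, -0.058, -0.025] 0.08
[-0.043, -0.556, -0.025] 0.705
[-0.04, -0.855, -0.025] 1.08
[-0.029, -1.055, -0.025] 1.33
[-0.021, -1.154, -0.025] 1.455
[-0.011, -1.253, -0.025] 1.58
[0.001, -1.352, -0.025] 1.705
```

View pics/s2a.png

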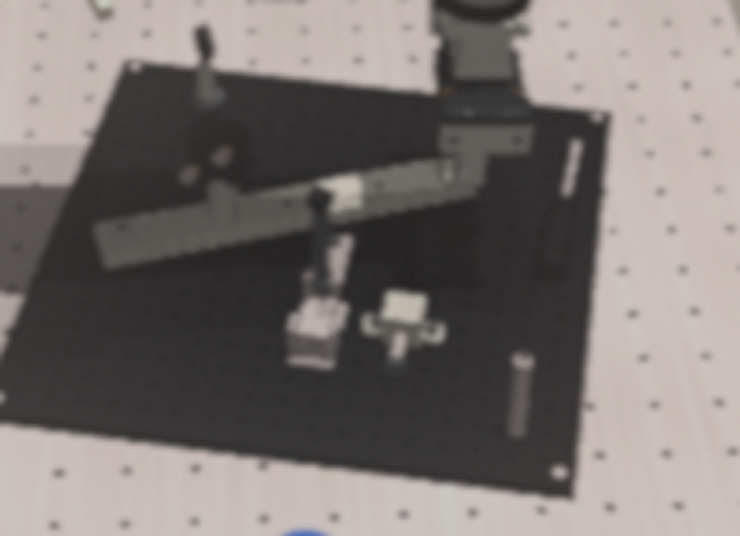

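```bash
python3 - <<'E'
from goto import *
c=load('s2')
p=px(c,484/3.7+220-.4,196/3.7+200-.4,z=.0127);print(bd(p)); v=bd(p)-[-160,-30]
print('lower corner -y end: angle',np.degrees(np.arctan2(v[1],v[0]))+np.degrees(np.arctan2(20,300)),np.hypot(*v))
im=c['img'][:,:,::-1]
cv2.imwrite('pics/s2b.png',cv2.convertScaleAbs(cv2.resize(im[225:265,300:370],None,fx=11,fy=11,interpolation=cv2.INTER_CUBIC),alpha=1.5))
E
```

```text
[123.93385349  88.10793073]
lower corner -y end: angle 26.39991415242761 307.51896926528656
```

View pics/s2b.png

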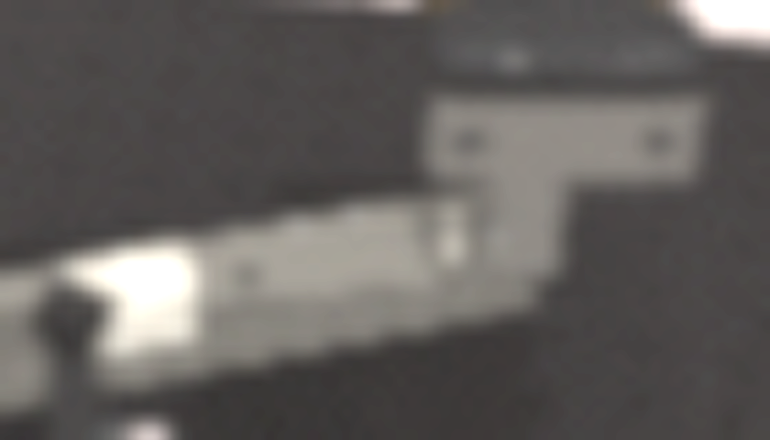

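```bash
python3 - <<'E'
from goto import *
c=load('s2')
def sh(p): return ((proj(c,p)-[300,225])*11).round()
e=np.array([.67678,.05223,.0348])
for dz in (-.019,0,.03): print(sh(e+[0,0,dz]))
for q in [(460,240),(540,290),(520,250),(300,270),(560,120)]:
    u,v=q[0]/11+300,q[1]/11+225; p=px(c,u,v); print(q,p.round(4),bd(p).round(1))
# board corners check
for b in [(225,225),(225,-225),(-225,-225),(-225,225)]: print(proj(c,[*Wd(b),.0127]))
E
```

```text
[503. 368.]
[506. 317.]
[512. 234.]
(460, 240) [0.6677 0.0905 0.031 ] [95.7 89.4]
(540, 290) [0.6914 0.0891 0.0127] [119.2  93.2]
(520, 250) [0.6778 0.0418 0.0677] [116.1  44.1]
(300, 270) [0.6216 0.0835 0.0273] [52.2 72.6]
(560, 120) [ 0.6749 -0.031   0.1719] [129.1 -27.6]
[385.21421173 229.73277045]
[375.2262476  331.98533386]
[212.89842832 310.20645408]
[253.5266022  215.30753094]
```

```bash
python3 - <<'E'
from goto import *
c=load('s2')
for v in range(238,256):
    u=347; p=px(c,u,v); print(v,p.round(4),bd(p).round(1), c['img'][v,u])
c=load('s1')
print(proj(c,[.6544,.148,.018]),proj(c,[.6544,.148,.037]))
for v in range(215,236): 
    p=px(c,337,v); print(v,p.round(4))
E
```

```text
238 [ 0.6641 -0.0331  0.1664] [118.9 -32. ] [98 94 90]
239 [ 0.6644 -0.0324  0.1622] [119.1 -31.3] [98 94 90]
240 [ 0.6644 -0.0335  0.1595] [119.3 -32.3] [99 95 91]
241 [ 0.6648 -0.032   0.1546] [119.4 -30.7] [97 94 90]
242 [0.6752 0.0371 0.094 ] [114.5  39. ] [97 94 90]
243 [0.6751 0.0351 0.0919] [114.9  37. ] [97 95 90]
244 [0.6753 0.0352 0.0879] [115.1  37.1] [96 94 90]
245 [0.676  0.0386 0.0812] [115.   40.6] [97 95 91]
246 [0.6771 0.0448 0.0721] [114.8  46.9] [98 95 91]
247 [0.6761 0.0367 0.075 ] [115.6  38.7] [97 94 90]
248 [0.677  0.0414 0.0671] [115.4  43.5] [97 94 90]
249 [0.6766 0.0373 0.0666] [115.9  39.4] [92 89 86]
250 [0.6839 0.0851 0.022 ] [112.7  87.7] [85 83 79]
251 [0.6835 0.0806 0.0217] [113.2  83.2] [84 82 78]
252 [0.6833 0.0779 0.0198] [113.6  80.6] [78 76 72]
253 [0.6835 0.0777 0.016 ] [113.9  80.3] [60 58 56]
254 [0.6835 0.0764 0.0129] [114.2  79.1] [45 43 42]
255 [0.6836 0.076  0.0091] [114.4  78.7] [42 40 40]
[335.83566096 238.61179243] [336.0657114  234.01193277]
215 [0.6441 0.0614 0.1769]
216 [0.6434 0.0547 0.1783]
217 [0.6443 0.0614 0.1697]
218 [0.6447 0.0629 0.1649]
219 [0.6442 0.0579 0.165 ]
220 [0.6445 0.0592 0.1604]
221 [0.6451 0.0625 0.1541]
222 [0.6535 0.1313 0.0981]
223 [0.6539 0.1334 0.0925]
224 [0.6535 0.1286 0.0923]
225 [0.654  0.1319 0.0858]
226 [0.6548 0.1372 0.0777]
227 [0.6542 0.1312 0.0784]
228 [0.6553 0.139  0.0684]
229 [0.6546 0.1317 0.0701]
230 [0.656  0.1416 0.0583]
231 [0.6624 0.1938 0.0131]
232 [0.6631 0.1975 0.0059]
233 [0.6621 0.1884 0.009 ]
234 [0.6613 0.18   0.0114]
235 [0.6604 0.1711 0.0143]
```

The bar has not moved and the force reads about zero. The side depth puts the fingertip at z ≈ 0.058, but telemetry implies 0.016. So the real tool sits about 42 mm higher than the stated TCP geometry, and the finger passed over the bar. I'll go back, check this offset with the top camera, then descend further.

```bash
python3 - <<'E'
from goto import *
go([barpose(26.7,284,52,.035)])
c=load('s0') if False else load('side0')
e=np.array([.2007,.5118,.1853])
for dz in(-.019,0,.023): print(proj(c,e+[0,0,dz]))
c=load('t1'); e=np.array([.6528,.1502,.2508])
# top view: body top plate heights near gripper
im=c['img'][:,:,::-1]
s=load('side0')['img'][:,:,::-1]
cv2.imwrite('pics/s0g.png',cv2.convertScaleAbs(cv2.resize(s[75:155,150:250],None,fx=7,fy=7,interpolation=cv2.INTER_CUBIC),alpha=1.5))
E
```

```text
[0.503, 1.926, -0.005] -2.008
[201.2809105  144.94243137]
[200.62047904 140.15378228]
[199.80949733 134.27352514]
```

View pics/s0g.png

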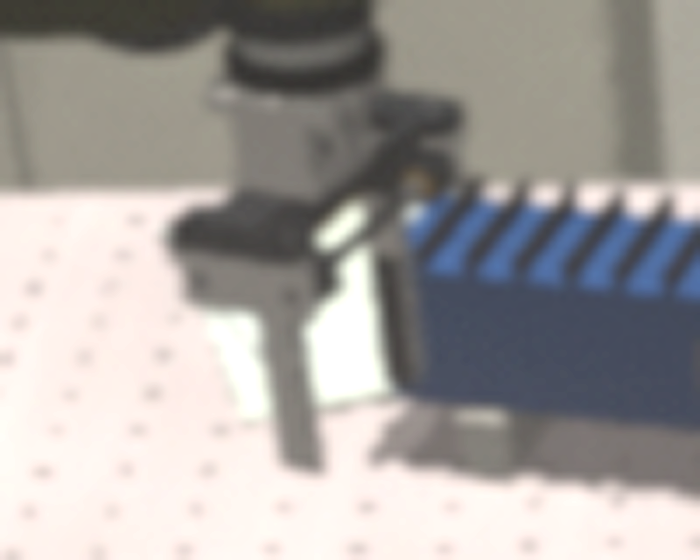

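In the start picture the near fingertip (row ~142) also sits well above where the stated geometry puts it (row ~155). So the offset is constant, and I'll work with it.

```bash
python3 -m creep '[[[0.25,0.9,-0.1],-1,0],[[0.5,1.95,-0.1],-2,0],[[0.5,1.95,-0.1],-2,0],[[0.5,1.95,-0.1],-2,0],[[0.5,1.95,-0.1],-2,0],[[0.5,1.95,0.3],-2,0],[[0.5,1.95,0.6],-2,0],[[0.5,1.95,0.6],-2,0],[[0.5,1.95,0.6],-2,0]]'
python3 - <<'E'
from goto import *
c=grab('side','s3')
ob=telemetry.get_obs(); e=ob['ee_pos']; print(e,ob['force'])
u0,v0=proj(c,e+[0,0,.02]); print(u0,v0)
u=int(u0)
for v in range(int(v0)-14,int(v0)+14,1):
    p=px(c,u,v); print(v,p.round(4),c['img'][v,u])
im=c['img'][:,:,::-1]
cv2.imwrite('pics/s3b.png',cv2.convertScaleAbs(cv2.resize(im[200:265,300:380],None,fx=9,fy=9,interpolation=cv2.INTER_CUBIC),alpha=1.5))
E
```

```text
time_s: 5.05
ee_pos: [0.6548, 0.1507, 0.0047]
eef_rot: [3.142, -0.001, -2.894]
force: [-0.7, -0.2, 0.1]
grip_width: 0.0004
[0.65508584 0.15095019 0.00528914] [ 0.88043792 -0.82033046 -0.35339621]
336.0556704001401 236.27742388279444
222 [0.6428 0.0675 0.1468] [74 72 69]
223 [0.6431 0.0687 0.1421] [83 80 77]
224 [0.6432 0.0684 0.1386] [87 83 80]
225 [0.6436 0.0698 0.1338] [87 84 80]
226 [0.6428 0.0621 0.136 ] [86 83 80]
227 [0.6433 0.0654 0.1296] [87 85 81]
228 [0.6436 0.0662 0.1252] [88 85 82]
229 [0.6518 0.1349 0.0677] [92 89 85]
230 [0.6524 0.1385 0.0608] [97 94 90]
231 [0.652  0.1338 0.0605] [98 95 91]
232 [0.6516 0.1285 0.0607] [95 92 88]
233 [0.6528 0.1378 0.0493] [94 91 87]
234 [0.6524 0.1328 0.0492] [93 90 86]
235 [0.653  0.1365 0.0422] [92 89 85]
236 [0.6527 0.1332 0.0408] [89 87 83]
237 [0.6535 0.1384 0.0325] [80 78 74]
238 [0.6565 0.1617 0.0094] [60 57 55]
239 [0.6558 0.1546 0.011 ] [45 43 42]
240 [0.6558 0.1536 0.0076] [41 39 38]
241 [0.6549 0.1448 0.0106] [43 41 40]
242 [0.6541 0.1364 0.0134] [52 49 48]
243 [0.6517 0.115  0.0269] [69 67 64]
244 [0.6514 0.1113 0.0258] [82 80 76]
245 [0.6512 0.1078 0.0246] [85 83 78]
246 [0.6499 0.0956 0.0307] [85 82 78]
247 [0.6498 0.0938 0.0281] [86 83 79]
248 [0.6493 0.0885 0.0285] [86 84 79]
249 [0.6494 0.0876 0.0251] [86 83 79]
```

View pics/s3b.png

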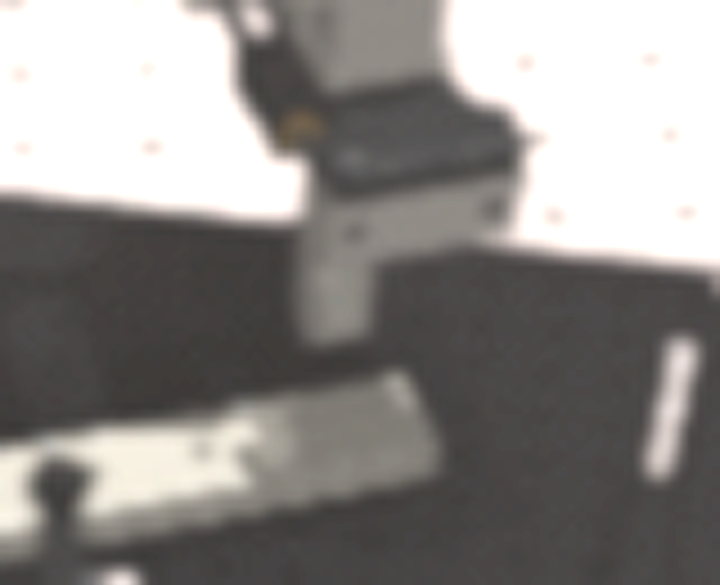

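```bash
python3 -m creep '[[[0,0,0.1],0,0],[[0,0,0.18],0,0],[[0,0,0.22],0,0],[[0,0,0.24],0,0],[[0,0,0.24],0,0]]'
python3 - <<'E'
from goto import *
c=grab('side','s4')
ob=telemetry.get_obs(); e=ob['ee_pos']; print(e,ob['force'])
u=336
for v in range(233,246): print(v,px(c,u,v).round(4),c['img'][v,u])
E=e[2]
go([barpose(p,284,20+12.5,E) for p in (26.7,20,15,10,5,2,0,-3)])
E
```

```text
time_s: 5.6
ee_pos: [0.6546, 0.1514, -0.0067]
eef_rot: [-3.142, -0.0, -2.893]
force: [-4.6, -0.0, 6.4]
grip_width: 0.0003
[ 0.65464769  0.15133752 -0.00665649] [-2.85611316 -0.61667097  5.00092137]
233 [0.6527 0.1371 0.0498] [91 88 84]
234 [0.6529 0.137  0.0458] [92 89 85]
235 [0.6533 0.1396 0.0397] [92 89 85]
236 [0.6528 0.1338 0.0402] [92 89 86]
237 [0.6535 0.1381 0.0327] [93 90 86]
238 [0.6534 0.136  0.0303] [93 91 87]
239 [0.6534 0.1347 0.0272] [87 84 81]
240 [0.6536 0.1352 0.0226] [70 67 65]
241 [0.6549 0.1443 0.011 ] [51 49 48]
242 [0.6547 0.1414 0.0092] [52 51 49]
243 [0.6521 0.1185 0.024 ] [68 66 63]
244 [0.6508 0.1065 0.0298] [81 79 75]
245 [0.6505 0.1023 0.0292] [85 83 78]
[0.008, -0.43, -0.0] 0.009
[-0.028, -1.097, -0.0] 0.847
[-0.004, -1.595, -0.0] 1.472
[0.063, -2.09, -0.0] 2.097
[0.173, -2.576, -0.0] 2.722
[0.259, -2.863, -0.0] 3.097
[0.325, -3.051, -0.0] 3.347
[0.436, -3.329, -0.0] 3.722
```

Contact with the board (5 N upward) at TCP z −0.0067 puts the tip about 19 mm above the reported TCP. I'll raise 4–5 mm and push.

```bash
python3 -m creep '[[[0,0,-0.09],0,0],[[0,0,-0.09],0,0],[[0,0,-0.09],0,0]]'
python3 -m creep '[[[0,-0.2,0],0,0],[[0,-0.35,0],0,0],[[0,-0.43,0],0,0],[[-0.01,-0.6,0],0.21,0],[[-0.02,-0.77,0],0.43,0],[[-0.025,-0.93,0],0.64,0],[[-0.03,-1.1,0],0.85,0],[[-0.02,-1.27,0],1.06,0],[[-0.01,-1.43,0],1.26,0],[[-0.005,-1.6,0],1.47,0]]'
python3 - <<'E'
from goto import *
c=grab('side','s5'); im=c['img'][:,:,::-1]
cv2.imwrite('pics/s5a.png',cv2.resize(im[200:345,220:420],None,fx=3.7,fy=3.7,interpolation=cv2.INTER_CUBIC))
ob=telemetry.get_obs(); print(ob['ee_pos'],bd(ob['ee_pos']),np.degrees(ob['eef_rot'][2]),ob['force'])
go([barpose(p,284,20+12.5,ob['ee_pos'][2]) for p in (15,12,9,6,3,2,1,0,-1,-2,-3)])
E
```

```text
time_s: 5.95
ee_pos: [0.6548, 0.1514, -0.0027]
eef_rot: [-3.142, 0.0, -2.893]
force: [0.7, 0.7, -0.7]
grip_width: 0.0006
time_s: 6.95
ee_pos: [0.6746, 0.0732, -0.0028]
eef_rot: [3.142, -0.0, -3.1]
force: [-0.4, 0.9, 0.1]
grip_width: 0.0004
[ 0.6748795   0.0719394  -0.00277446] [106.73247621  72.88748889] -177.78481463606514 [-0.01767884 -1.05885007  0.05461696]
[0.006, 0.043, 0.0] -0.034
[-0.022, -0.255, -0.0] 0.341
[-0.034, -0.554, -0.0] 0.716
[-0.03, -0.853, -0.0] 1.091
[-0.011, -1.152, -0.0] 1.466
[-0.001, -1.251, -0.0] 1.591
[0.01, -1.35, -0.0] 1.716
[0.024, -1.449, -0.0] 1.841
[0.039, -1.548, -0.0] 1.966
[0.056, -1.646, -0.0] 2.091
[0.074, -1.744, -0.0] 2.216
```

View pics/s5a.png

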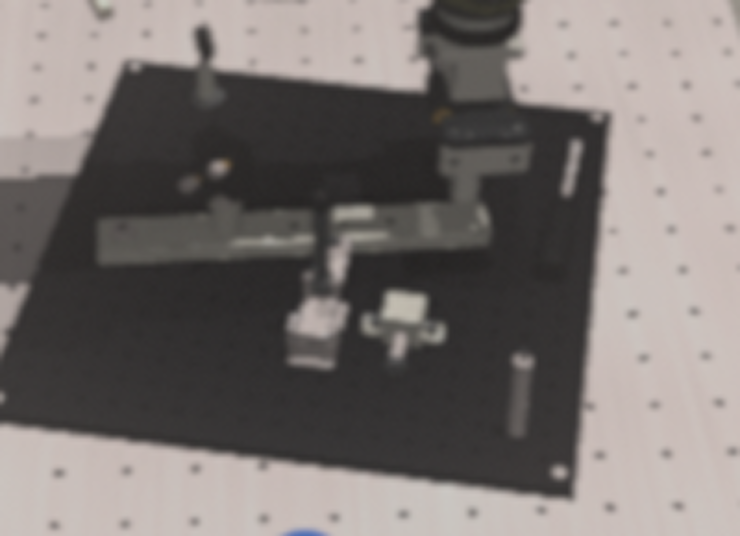

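The bar is moving with the finger, now at about 15°. Next I push to about 0.5°; I estimate hard contact near −2.9°.

```bash
python3 -m creep '[[[0,-0.13,0],0.17,0],[[-0.02,-0.26,0],0.34,0],[[-0.025,-0.4,0],0.53,0],[[-0.03,-0.55,0],0.72,0],[[-0.03,-0.7,0],0.9,0],[[-0.03,-0.85,0],1.09,0],[[-0.02,-1.0,0],1.28,0],[[-0.01,-1.15,0],1.47,0],[[0,-1.25,0],1.59,0],[[0.01,-1.32,0],1.68,0],[[0.015,-1.38,0],1.76,0],[[0.015,-1.4,0],1.78,0]]'
python3 - <<'E'
from goto import *
c=grab('side','s6'); im=c['img'][:,:,::-1]
cv2.imwrite('pics/s6a.png',cv2.convertScaleAbs(cv2.resize(im[235:305,285:365],None,fx=8.5,fy=8.5,interpolation=cv2.INTER_CUBIC),alpha=1.4))
ob=telemetry.get_obs(); print(ob['ee_pos'],bd(ob['ee_pos']),np.degrees(ob['eef_rot'][2]),ob['force'])
go([barpose(p,284,20+12.5,ob['ee_pos'][2]) for p in (1,0,-1,-2,-3,-4)])
E
```

```text
time_s: 8.2
ee_pos: [0.6768, 0.0038, -0.0027]
eef_rot: [3.142, -0.0, 2.936]
force: [-0.0, 2.3, 1.1]
grip_width: 0.0006
[ 0.67684861  0.0037584  -0.0027448 ] [123.42220302   6.75141907] 168.24117977500305 [0.35014872 0.9007994  0.52842547]
[0.0, 0.014, 0.0] -0.031
[-0.01, -0.085, -0.0] 0.094
[-0.02, -0.185, -0.0] 0.219
[-0.027, -0.284, -0.0] 0.344
[-0.033, -0.384, -0.0] 0.469
[-0.037, -0.483, -0.0] 0.594
```

View pics/s6a.png

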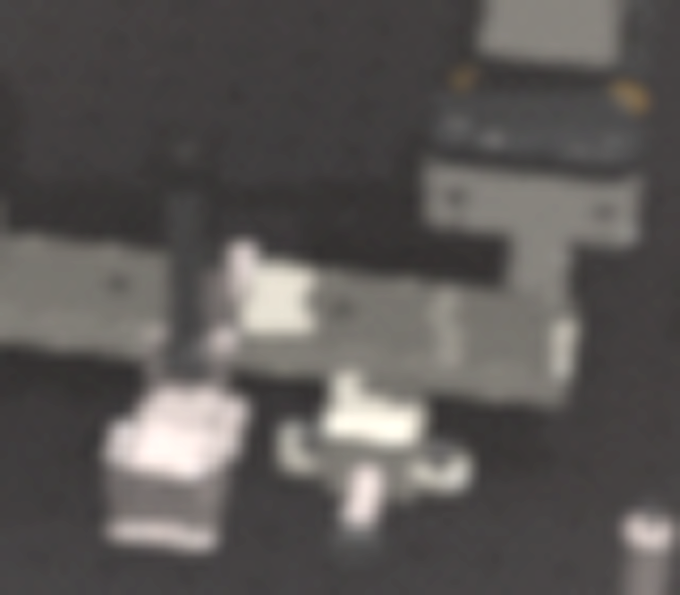

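```bash
python3 -m creep '[[[0,-0.03,0],0.05,0],[[-0.01,-0.06,0],0.1,0],[[-0.01,-0.09,0],0.13,0],[[-0.015,-0.12,0],0.16,0],[[-0.02,-0.15,0],0.2,0]]'; python3 -m creep '[[[0,-0.02,0],0.03,0],[[0,-0.04,0],0.05,0],[[0,-0.06,0],0.08,0]]';
```

```text
time_s: 8.75
ee_pos: [0.6763, -0.0037, -0.0028]
eef_rot: [3.142, -0.0, 2.908]
force: [-0.3, 2.4, 1.2]
grip_width: 0.0005
time_s: 9.05
ee_pos: [0.6758, -0.0067, -0.0027]
eef_rot: [-3.142, 0.0, 2.897]
force: [0.5, 0.9, -0.2]
grip_width: 0.0004
```

```bash
python3 -m creep '[[[0,-0.02,0],0.02,0],[[0,-0.04,0],0.05,0]]'; python3 -m creep '[[[0,-0.02,0],0.03,0],[[0,-0.03,0],0.04,0]]';python3 -m creep '[[[0,-0.01,0],0.01,0],[[0,-0.02,0],0.02,0]]'
```

```text
time_s: 9.25
ee_pos: [0.6753, -0.0086, -0.0027]
eef_rot: [-3.142, 0.0, 2.89]
force: [2.0, 1.3, 0.1]
grip_width: 0.0005
time_s: 9.45
ee_pos: [0.6749, -0.0101, -0.0027]
eef_rot: [-3.142, 0.0, 2.885]
force: [1.9, 1.4, -0.8]
grip_width: 0.0004
time_s: 9.65
ee_pos: [0.6746, -0.011, -0.0027]
eef_rot: [3.142, 0.0, 2.882]
force: [0.7, 1.5, 0.1]
grip_width: -0.0
```

```bash
python3 - <<'E'
from goto import *
c=grab('side','s7'); im=c['img'][:,:,::-1]
cv2.imwrite('pics/s7a.png',cv2.convertScaleAbs(cv2.resize(im[245:305,290:365],None,fx=9,fy=9,interpolation=cv2.INTER_CUBIC),alpha=1.4))
ob=telemetry.get_obs(); print(ob['ee_pos'],bd(ob['ee_pos']),np.degrees(ob['eef_rot'][2]),ob['force'])
go([barpose(p,284,20+12.5,ob['ee_pos'][2]) for p in (-2,-2.5,-3,-3.5)])
E
```

```text
[ 0.6746003  -0.01098942 -0.00271858] [124.42150432  -8.13328529] 165.1348336730565 [2.47111768 0.85348362 0.2761846 ]
[-0.01, 0.014, 0.0] -0.045
[-0.016, -0.035, -0.0] 0.018
[-0.021, -0.085, -0.0] 0.08
[-0.026, -0.134, -0.0] 0.143
```

View pics/s7a.png

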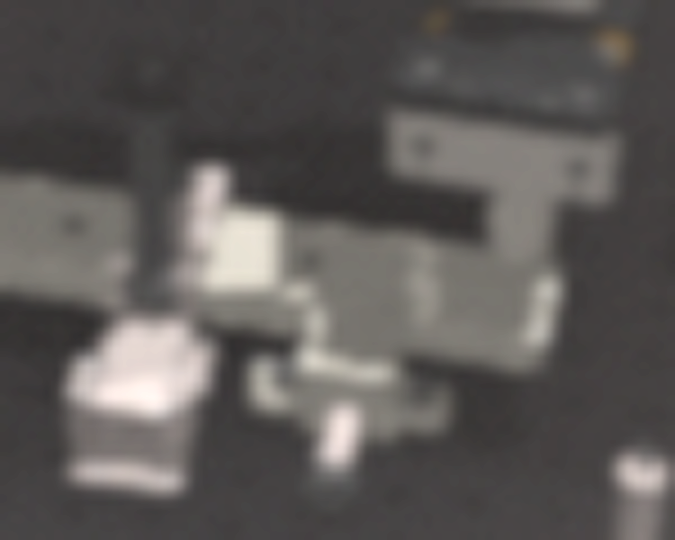

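```bash
for i in 1 2 ; do python3 -m creep '[[[0,-0.01,0],0.01,0],[[0,-0.015,0],0.02,0]]' | grep -E 'force|pos'; done
```

```text
ee_pos: [0.6744, -0.0116, -0.0027]
force: [1.5, 1.7, -1.3]
ee_pos: [0.6742, -0.0124, -0.0027]
force: [2.2, 1.3, -0.7]
```

```bash
python3 -m creep '[[[0,-0.01,0],0.01,0],[[0,-0.015,0],0.02,0]]' | grep -E 'force|pos'
```

```text
ee_pos: [0.674, -0.0131, -0.0027]
force: [2.3, 0.7, -1.1]
```

```bash
python3 -m creep '[[[0,-0.01,0],0.01,0],[[0,-0.015,0],0.02,0]]' | grep -E 'force|pos'
```

```text
ee_pos: [0.6739, -0.0138, -0.0027]
force: [2.0, 1.8, -0.1]
```

```bash
python3 -m creep '[[[0,-0.01,0],0.01,0],[[0,-0.01,0],0.01,0]]' | grep -E 'force|pos'
```

```text
ee_pos: [0.6737, -0.0143, -0.0027]
force: [2.3, 1.8, 0.2]
```

```bash
python3 -m creep '[[[0,-0.01,0],0.01,0],[[0,-0.01,0],0.01,0]]' | grep -E 'force|pos'
```

```text
ee_pos: [0.6737, -0.0145, -0.0027]
force: [4.3, 3.9, -0.0]
```

```bash
python3 -m creep '[[[0,-0.01,0],0.01,0],[[0,-0.01,0],0.01,0]]' | grep -E 'force|pos'
```

```text
ee_pos: [0.6737, -0.0146, -0.0027]
force: [4.9, 5.4, -1.5]
```

```bash
python3 -m creep '[[[0,-0.01,0],0.01,0],[[0,-0.01,0],0.01,0]]' | grep -E 'force|pos'
```

```text
ee_pos: [0.6737, -0.0147, -0.0026]
force: [5.2, 8.6, -1.4]
```

Normal force on the bar is about 9.7 N, so the stop takes an estimated 7–11 N. I'll hold it there.

```bash
python3 -m creep '[[[0,-0.002,0],0,0],[[0,-0.002,0],0,0],[[0,-0.002,0],0,0],[[0,-0.002,0],0,0]]' | grep -E 'force|pos'; python3 - <<'E'
from goto import *
n=np.array([.266,.964])
for i in range(3): 
    f=telemetry.get_obs()['force']; print(f,f[:2]@n); grab('side','s8')
E
```

```text
ee_pos: [0.6737, -0.0147, -0.0027]
force: [6.0, 8.6, -2.0]
[ 5.997938    8.55337408 -1.99867563] 9.840904120816614
[ 5.14514123  7.93749801 -0.51443549] 9.020355650472652
[ 5.4841163   8.24557106 -1.64800999] 9.407505438970924
```

```bash
python3 -m creep '[[[0,-0.005,0],0,0],[[0,-0.005,0],0,0],[[0,-0.005,0],0,0],[[0,-0.005,0],0,0],[[0,-0.005,0],0,0]]' | grep -E 'force|pos'; python3 - <<'E'
from goto import *
print(telemetry.get_obs()['force'][:2]@[.266,.964])
c=grab('side','s9'); im=c['img'][:,:,::-1]
cv2.imwrite('pics/s9a.png',cv2.convertScaleAbs(cv2.resize(im[245:305,290:365],None,fx=9,fy=9,interpolation=cv2.INTER_CUBIC),alpha=1.4))
print(telemetry.get_obs()['force'][:2]@[.266,.964])
E
```

```text
ee_pos: [0.6737, -0.0147, -0.0026]
force: [6.7, 9.5, -2.1]
10.988764297183776
11.330435338972183
```

View pics/s9a.png

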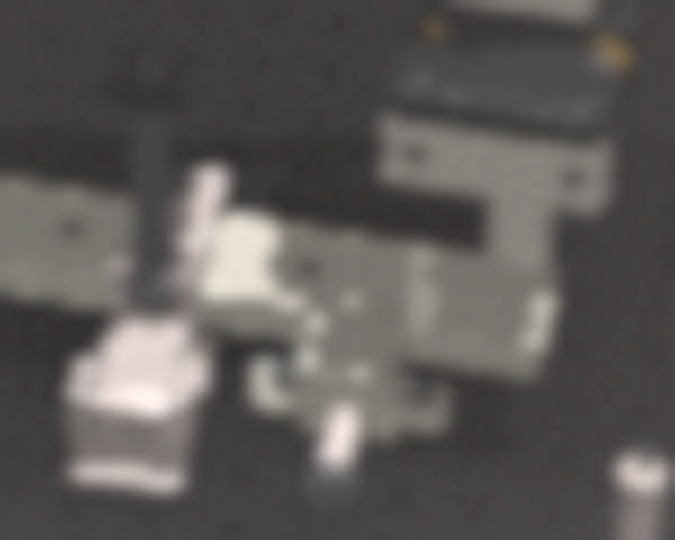

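The bar sits against the screw with no gap visible at about (340,365). I'll back off gently and go up.

```bash
python3 -m creep '[[[0,0.02,0],0,0],[[0,0.05,0],0,0],[[0,0.1,0],0,0],[[0,0.2,0],0,0],[[0,0.4,0],0,0],[[0,0.5,-0.5],0,0],[[0,0.5,-1.3],0,0],[[0,0.5,-2.2],0,0],[[0,0.5,-3.2],0,0],[[0,0.5,-3.8],0,0],[[0,0.5,-3.8],0,0],[[0,0.5,-3.8],0,0]]'
python3 - <<'E'
from goto import *
c=grab('top','t2'); im=c['img'][:,:,::-1]
cv2.imwrite('pics/t2a.png',cv2.resize(im[145:370,195:420],None,fx=2.6,fy=2.6,interpolation=cv2.INTER_CUBIC))
c=grab('side','s10'); im=c['img'][:,:,::-1]
cv2.imwrite('pics/s10a.png',cv2.convertScaleAbs(cv2.resize(im[225:305,275:375],None,fx=7,fy=7,interpolation=cv2.INTER_CUBIC),alpha=1.4))
T=lambda x,y,z:[*Wd((x,y)),z,180+np.degrees(yaw)]
go([T(16,-45,.171),T(16,-45,.103)])
E
```

```text
time_s: 13.6
ee_pos: [0.68, 0.0085, 0.1871]
eef_rot: [3.142, 0.0, 2.866]
force: [-0.1, 0.3, -1.3]
grip_width: 0.0006
[2.11, -1.259, 0.287] -0.412
[2.11, -1.259, 1.647] -0.412
```

View pics/t2a.png

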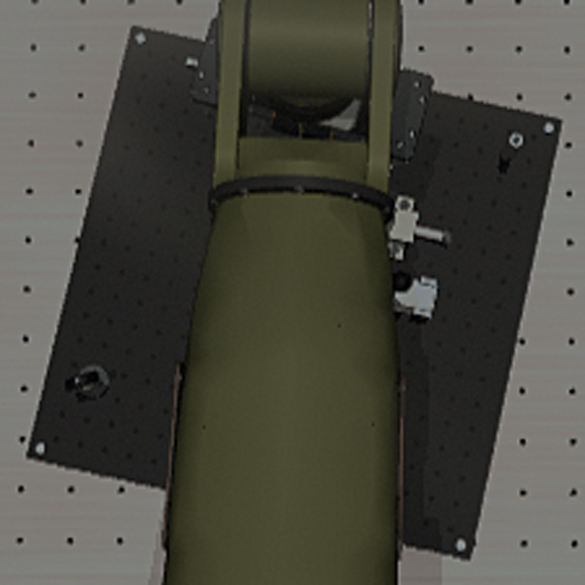

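View pics/s10a.png

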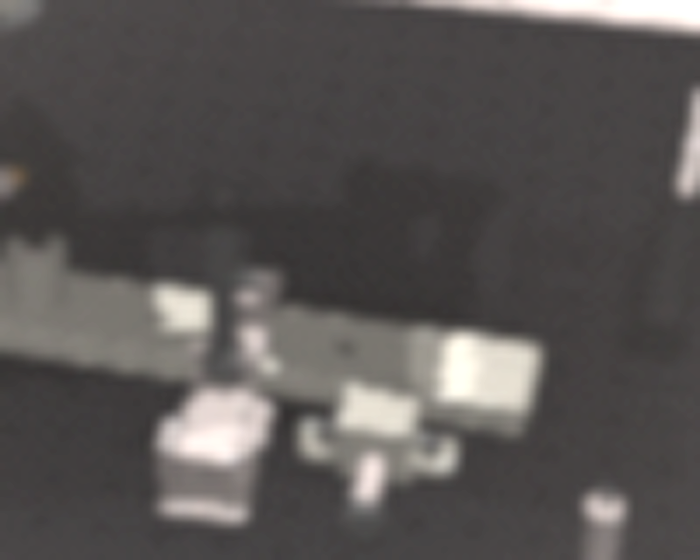

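The bar stayed home. The lever ball shows at crop (402,282) in the top view. Next is the +y side of the ball.

```bash
python3 -m creep '[[[0.7,-0.42,0],-0.2,0],[[1.4,-0.84,0],-0.4,0],[[2.11,-1.26,0],-0.41,0],[[2.11,-1.26,0],-0.41,0],[[2.11,-1.26,0],-0.41,0],[[2.11,-1.26,0.6],-0.41,0],[[2.11,-1.26,1.2],-0.41,0],[[2.11,-1.26,1.55],-0.41,0],[[2.11,-1.26,1.65],-0.41,0],[[2.11,-1.26,1.65],-0.41,0]]'
python3 - <<'E'
from goto import *
c=grab('side','s11'); im=c['img'][:,:,::-1]
cv2.imwrite('pics/s11a.png',cv2.convertScaleAbs(cv2.resize(im[215:305,260:360],None,fx=6.5,fy=6.5,interpolation=cv2.INTER_CUBIC),alpha=1.4))
ob=telemetry.get_obs(); print(ob['ee_pos'],bd(ob['ee_pos']),np.degrees(ob['eef_rot'][2]),ob['force'])
E
```

```text
time_s: 14.7
ee_pos: [0.5618, -0.0236, 0.104]
eef_rot: [-3.141, -0.001, 2.923]
force: [0.8, 0.2, 0.5]
grip_width: 0.0006
[ 0.56205508 -0.0237376   0.10500297] [ 17.30896196 -44.95510038] 167.47474694118068 [ 1.08533039 -0.43931643 -0.26330077]
```

View pics/s11a.png

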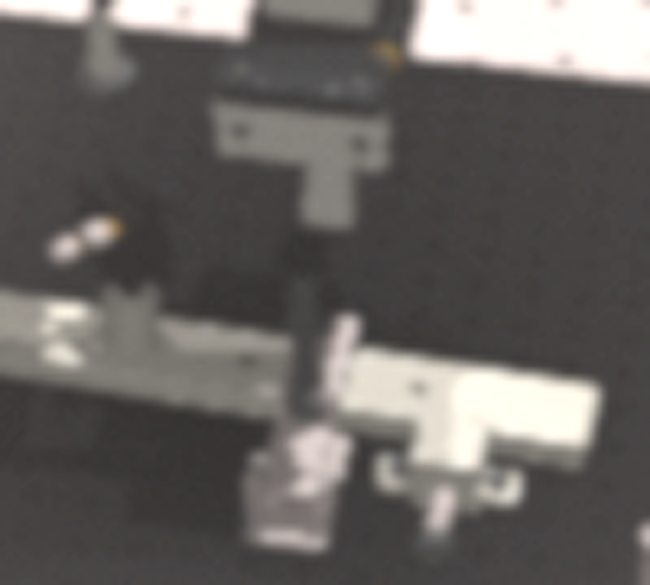

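```bash
python3 - <<'E'
from goto import *
c=load('s11')
ob=telemetry.get_obs(); e=ob['ee_pos']
for k in (0,.019): print('proj tip',((proj(c,e+[*(R@[0,-.0125]),k])-[260,215])*6.5).round())
print('ball proj(15)',((proj(c,[*Wd((15,-95)),.147])-[260,215])*6.5).round())
for q in [(310,200),(328,205),(345,200),(328,220),(310,245),(305,290)]:
    p=px(c,q[0]/6.5+260,q[1]/6.5+215); print(q,p[2].round(4),bd(p).round(1))
E
```

```text
proj tip [321. 268.]
proj tip [321. 235.]
ball proj(15) [301. 250.]
(310, 200) 0.1464 [ 12.8 -61.1]
(328, 205) 0.142 [ 20.2 -57.9]
(345, 200) 0.148 [ 27.9 -60.4]
(328, 220) 0.1302 [ 19.6 -54. ]
(310, 245) 0.1533 [ 19.3 -98.5]
(305, 290) 0.1252 [ 16.7 -95.5]
```

```bash
python3 -m creep '[[[0.03,-0.2,0],0,0],[[0.03,-0.4,0],0,0],[[0.03,-0.52,0],0,0],[[0.03,-0.65,0],0,0],[[0.03,-0.78,0],0,0],[[0.03,-0.9,0],0,0],[[0.03,-1.03,0],0,0],[[0.03,-1.15,0],0,0],[[0.03,-1.28,0],0,0],[[0.03,-1.4,0],0,0],[[0.03,-1.53,0],0,0],[[0.03,-1.66,0],0,0]]'
python3 - <<'E'
from goto import *
c=grab('side','s12'); im=c['img'][:,:,::-1]
cv2.imwrite('pics/s12a.png',cv2.convertScaleAbs(cv2.resize(im[225:315,260:360],None,fx=6.5,fy=6.5,interpolation=cv2.INTER_CUBIC),alpha=1.4))
ob=telemetry.get_obs(); print(ob['ee_pos'],bd(ob['ee_pos']),ob['force'])
E
```

```text
time_s: 15.95
ee_pos: [0.5418, -0.1052, 0.1049]
eef_rot: [-3.141, 0.0, 2.923]
force: [1.0, 1.5, 0.6]
grip_width: 0.0002
[ 0.5416475  -0.10593086  0.10490101] [  15.18810273 -129.6173828 ] [-0.09622423 -0.389123    0.83671315]
```

View pics/s12a.png

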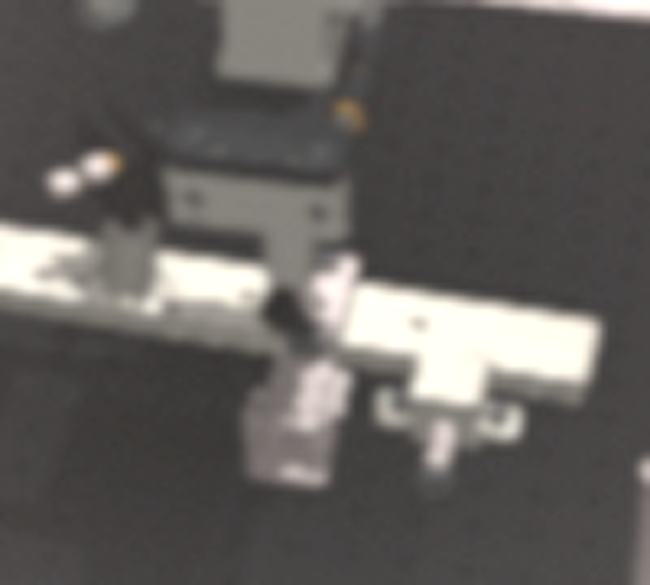

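```bash
python3 - <<'E'
from goto import *
c=load('s12')
for q in [(280,300),(288,305),(292,312),(285,295)]:
    p=px(c,q[0]/6.5+260,q[1]/6.5+225); print(q,p[2].round(4),bd(p).round(1))
for th,ya in [(.7,-86),(.8,-86),(.7,-90),(.85,-86)]: print(th,((proj(c,[*Wd((15,ya-93*np.sin(th))),.055+.093*np.cos(th)])-[260,225])*6.5).round())
E
```

```text
(280, 300) 0.1304 [  15.7 -149.4]
(288, 305) 0.1316 [  19.7 -153.1]
(292, 312) 0.1267 [  21.2 -151.8]
(285, 295) 0.1318 [  17.5 -147.6]
0.7 [280. 302.]
0.8 [277. 324.]
0.7 [278. 308.]
0.85 [276. 335.]
```

θ ≈ 0.7 now. I'll lift, move over the ball, then press down along its arc.

```bash
python3 -m creep '[[[0,0.03,-0.2],0,0],[[0,0.03,-0.7],0,0],[[0,0,-0.8],0,0],[[0,-0.25,-0.8],0,0],[[0,-0.46,-0.8],0,0],[[0,-0.46,-0.8],0,0],[[0,-0.48,-0.5],0,0],[[0,-0.52,-0.3],0,0],[[0,-0.58,-0.15],0,0],[[0,-0.68,0],0,0],[[0,-0.77,0.17],0,0]]'
```

```text
time_s: 17.1
ee_pos: [0.5334, -0.1443, 0.097]
eef_rot: [-3.138, 0.001, 2.923]
force: [-12.7, -18.4, 19.5]
grip_width: 0.0008
```

```bash
python3 - <<'E'
from goto import *
c=grab('side','s13'); im=c['img'][:,:,::-1]
cv2.imwrite('pics/s13a.png',cv2.convertScaleAbs(cv2.resize(im[225:315,260:360],None,fx=6.5,fy=6.5,interpolation=cv2.INTER_CUBIC),alpha=1.4))
ob=telemetry.get_obs(); print(ob['ee_pos'],bd(ob['ee_pos']),ob['force'])
E
```

```text
[ 0.53287364 -0.14527422  0.09600307] [  15.14391431 -169.92717035] [ -5.9945672  -14.27101273  10.56203353]
```

View pics/s13a.png

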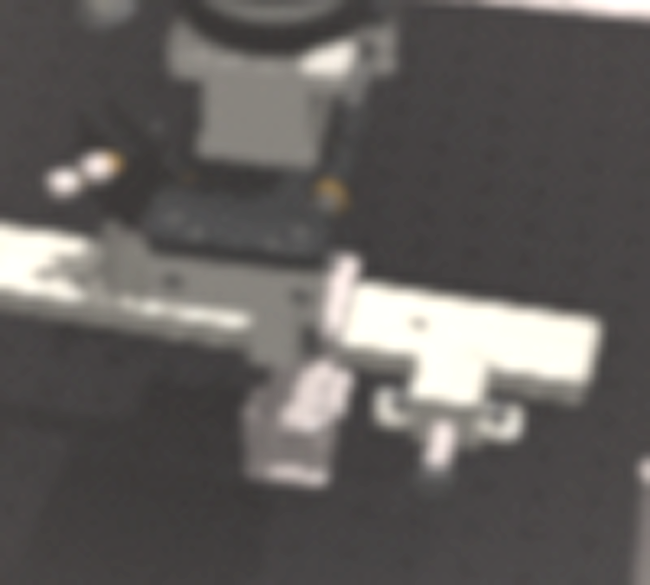

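The finger is being pushed towards −y (about 15 N), so it has slipped past the ball to its far side. I'll lift and look.

```bash
python3 -m creep '[[[0,-0.05,-0.1],0,0],[[0,-0.08,-0.4],0,0],[[0,-0.08,-0.9],0,0],[[0,-0.08,-1.4],0,0],[[0,0.7,-1.8],0,0],[[0,1.4,-1.8],0,0],[[0,1.5,-1.8],0,0],[[0,1.5,-1.8],0,0]]'
python3 - <<'E'
from goto import *
c=grab('side','s14'); im=c['img'][:,:,::-1]
cv2.imwrite('pics/s14a.png',cv2.convertScaleAbs(cv2.resize(im[225:315,260:360],None,fx=6.5,fy=6.5,interpolation=cv2.INTER_CUBIC),alpha=1.4))
ob=telemetry.get_obs(); print(ob['ee_pos'],bd(ob['ee_pos']),ob['force'])
E
```

```text
time_s: 17.95
ee_pos: [0.5498, -0.0684, 0.186]
eef_rot: [-3.142, -0.0, 2.924]
force: [-0.2, -0.8, 0.5]
grip_width: 0.0005
[ 0.54960601 -0.06924622  0.18589277] [ 15.0121404  -92.07981192] [-0.0354373  -0.51315073  0.01980444]
```

View pics/s14a.png

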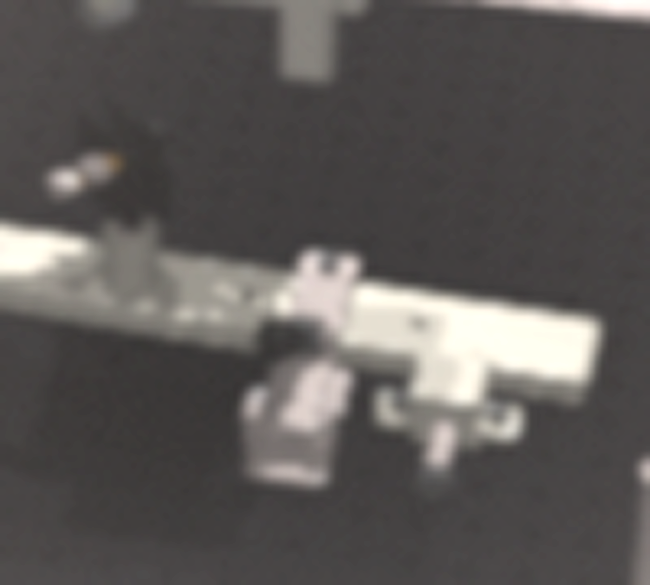

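```bash
python3 - <<'E'
from goto import *
c=load('s14')
for v in range(318,380,5):
  for u in (290,):
    p=px(c,u/6.5+260,v/6.5+225); print((u,v),p[2].round(4),bd(p).round(1),c['img'][int(v/6.5+225),int(u/6.5+260)])
for th in (.7,.8,.9,1.0): print(th,((proj(c,[*Wd((17,-87-93*np.sin(th))),.055+.093*np.cos(th)])-[260,225])*6.5).round())
E
```

```text
(290, 318) 0.1207 [  19.9 -149.1] [127 122 117]
(290, 323) 0.1205 [  20.4 -151.9] [80 77 75]
(290, 328) 0.1188 [  20.6 -153.2] [52 50 50]
(290, 333) 0.119 [  21.1 -156.3] [45 44 43]
(290, 338) 0.1163 [  21.2 -156.5] [44 42 42]
(290, 343) 0.118 [  22.  -161.2] [44 42 42]
(290, 348) 0.1125 [  21.5 -158.4] [44 42 41]
(290, 353) 0.1109 [  21.8 -159.7] [52 50 49]
(290, 358) 0.0462 [ 10.4 -95.5] [69 66 64]
(290, 363) 0.0435 [ 10.4 -95.9] [69 66 64]
(290, 368) 0.0432 [ 10.9 -98.8] [81 77 75]
(290, 373) 0.0415 [  11.2 -100.1] [86 81 80]
(290, 378) 0.0424 [  11.9 -104.2] [89 85 83]
0.7 [284. 304.]
0.8 [281. 326.]
0.9 [279. 348.]
1.0 [276. 371.]
```

The ball now sits near board (17,−152, 0.114), so θ ≈ 0.87 and the lever's axis is at y ≈ −80, not −87. I'll press again with the finger biased to the +y side.

```bash
python3 -m creep '[[[0,-0.5,0],0,0],[[0,-1.0,0.2],0,0],[[0,-1.14,0.8],0,0],[[0,-1.14,1.3],0,0],[[0,-1.14,1.5],0,0],[[0,-1.14,1.6],0,0],[[0,-1.14,1.66],0,0],[[0,-1.18,1.74],0,0],[[0,-1.24,1.82],0,0],[[0,-1.29,1.9],0,0],[[0,-1.34,1.98],0,0]]'
python3 - <<'E'
from goto import *
c=grab('side','s15'); im=c['img'][:,:,::-1]
cv2.imwrite('pics/s15a.png',cv2.convertScaleAbs(cv2.resize(im[225:315,260:360],None,fx=6.5,fy=6.5,interpolation=cv2.INTER_CUBIC),alpha=1.4))
ob=telemetry.get_obs(); print(ob['ee_pos'],bd(ob['ee_pos']),ob['force'])
E
```

```text
time_s: 19.1
ee_pos: [0.5353, -0.1346, 0.0872]
eef_rot: [-3.142, 0.001, 2.923]
force: [-0.2, -0.3, 1.6]
grip_width: 0.0004
[ 0.53491968 -0.13478561  0.08645189] [  14.86965319 -159.244377  ] [ 1.03990104 -1.03681105  1.29871739]
```

View pics/s15a.png

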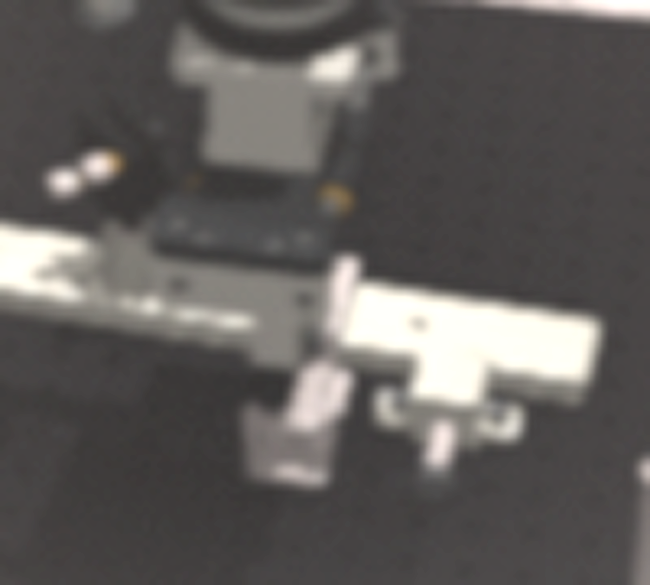

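```bash
python3 -m creep '[[[0,-0.04,0.08],0,0],[[0,-0.08,0.16],0,0],[[0,-0.11,0.25],0,0],[[0,-0.14,0.34],0,0]]'
```

```text
time_s: 19.55
ee_pos: [0.5336, -0.1413, 0.0698]
eef_rot: [-3.142, -0.0, 2.923]
force: [0.8, -0.9, 1.7]
grip_width: 0.0007
```

```bash
python3 -m creep '[[[0,-0.02,0.08],0,0],[[0,-0.03,0.16],0,0]]'
```

```text
time_s: 19.75
ee_pos: [0.5333, -0.1427, 0.0619]
eef_rot: [3.142, -0.0, 2.923]
force: [0.2, -0.1, 2.2]
grip_width: 0.0003
```

```bash
python3 -m creep '[[[0,-0.01,0.05],0,0],[[0,-0.01,0.1],0,0]]'
```

```text
time_s: 19.95
ee_pos: [0.5332, -0.1431, 0.057]
eef_rot: [3.142, -0.0, 2.923]
force: [0.3, -1.0, 1.6]
grip_width: 0.0007
```

```bash
python3 -m creep '[[[0,0,0.04],0,0],[[0,0,0.08],0,0]]'
```

```text
time_s: 20.15
ee_pos: [0.5335, -0.1432, 0.0536]
eef_rot: [-3.141, 0.001, 2.923]
force: [-4.1, -0.3, 16.7]
grip_width: 0.0006
```

The force rose steeply to 17 N where the lever's end stop should be. I'll hold briefly, then lift off and look.

```bash
python3 -m creep '[[[0,0,0.01],0,0],[[0,0,0.01],0,0],[[0,0,0.01],0,0],[[0,0,0.01],0,0]]'
python3 -m creep '[[[0,0,-0.05],0,0],[[0,0,-0.15],0,0],[[0,0,-0.5],0,0],[[0,0,-1.3],0,0],[[0,0,-2.2],0,0],[[0,0,-2.8],0,0],[[0,1.0,-3],0,0],[[0,2,-3],0,0],[[0,2.6,-3],0,0],[[0,2.6,-3],0,0],[[0,2.6,-3],0,0]]'
python3 - <<'E'
from goto import *
c=grab('side','s16'); im=c['img'][:,:,::-1]
cv2.imwrite('pics/s16a.png',cv2.convertScaleAbs(cv2.resize(im[225:315,260:360],None,fx=6.5,fy=6.5,interpolation=cv2.INTER_CUBIC),alpha=1.4))
t=grab('top','t3'); im=t['img'][:,:,::-1]
cv2.imwrite('pics/t3a.png',cv2.resize(im[145:370,195:420],None,fx=2.6,fy=2.6,interpolation=cv2.INTER_CUBIC))
for th in (1.2,1.35,1.45): print(th,((proj(c,[*Wd((17,-80-93*np.sin(th))),.055+.093*np.cos(th)])-[260,225])*6.5).round())
E
```

```text
time_s: 20.55
ee_pos: [0.5336, -0.1433, 0.0537]
eef_rot: [-3.141, 0.001, 2.923]
force: [-3.7, 1.3, 11.4]
grip_width: 0.0004
time_s: 21.65
ee_pos: [0.5614, -0.016, 0.2027]
eef_rot: [-3.141, -0.0, 2.924]
force: [-0.5, 0.2, 1.2]
grip_width: 0.0004
1.2 [276. 402.]
1.35 [274. 431.]
1.45 [273. 449.]
```

View pics/s16a.png

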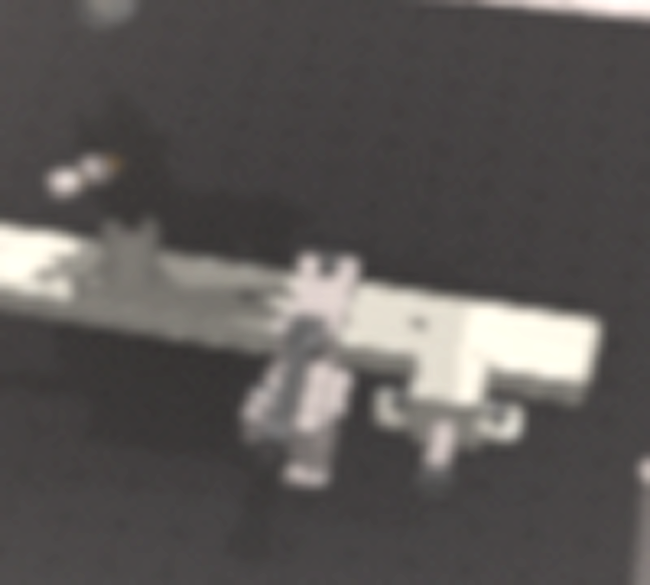

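View pics/t3a.png

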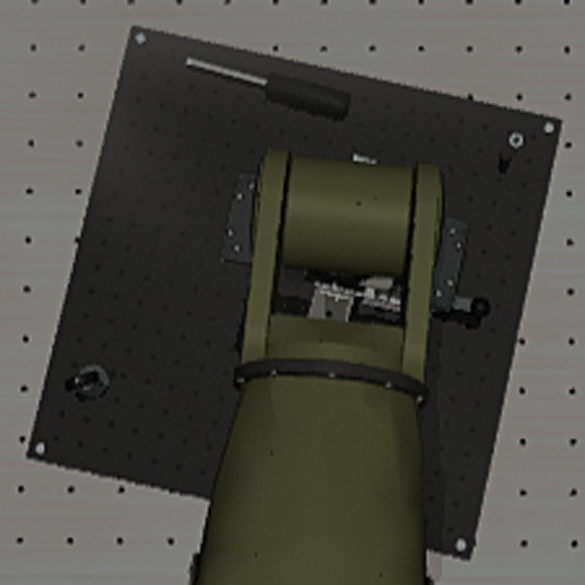

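```bash
python3 -m creep '[[[0,0.8,-0.8],0,0],[[0,1.7,-1],0,0],[[0,2.6,-1],0,0],[[0,3.5,-1],0,0],[[0,4.4,-1],0,0],[[0,4.8,-1],0,0],[[0,4.8,-1],0,0],[[0,4.8,-1],0,0],[[0,4.8,-1],0,0]]'
python3 - <<'E'
from goto import *
c=grab('side','s17'); im=c['img'][:,:,::-1]
cv2.imwrite('pics/s17a.png',cv2.convertScaleAbs(cv2.resize(im[240:315,275:355],None,fx=9,fy=7.9,interpolation=cv2.INTER_CUBIC),alpha=1.4))
t=grab('top','t4'); im=t['img'][:,:,::-1]
cv2.imwrite('pics/t4a.png',cv2.resize(im[195:345,270:400],None,fx=4,fy=4,interpolation=cv2.INTER_CUBIC))
E
```

```text
time_s: 22.65
ee_pos: [0.6138, 0.2163, 0.253]
eef_rot: [-3.142, 0.0, 2.921]
force: [-0.3, 0.7, 0.7]
grip_width: 0.0001
```

View pics/s17a.png

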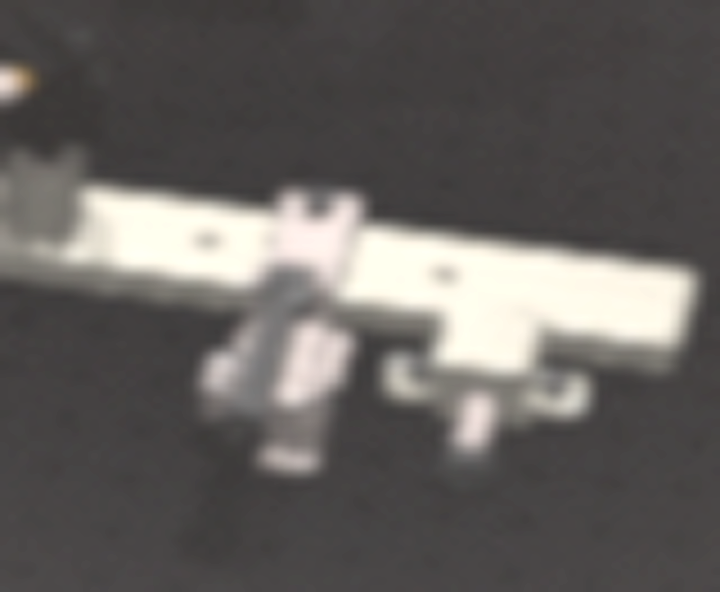

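View pics/t4a.png

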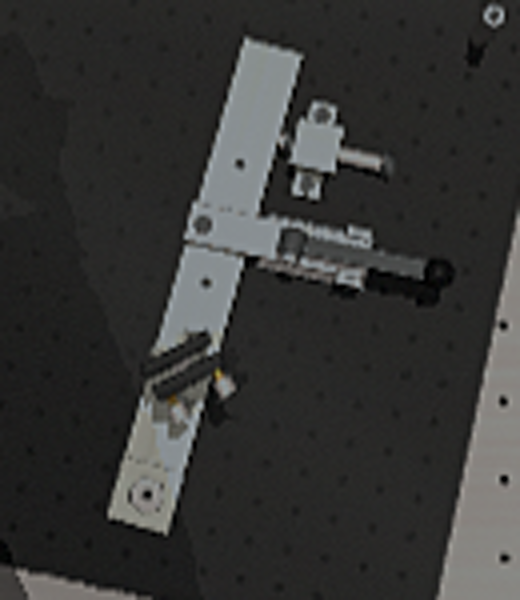

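```bash
python3 - <<'E'
from goto import *
t=load('t4'); f=lambda u,v:(u/4+270-.4,v/4+195-.4)
u,v=f(438,271)
zs=[px(t,u+i,v+j)[2] for i in(-1,0,1) for j in(-1,0,1)];print('ball top z',np.round(zs,4), bd(px(t,u,v)).round(1))
# lever slope
for q in[(330,247),(360,254),(390,261),(415,266)]: p=px(t,*f(*q));print(q,p[2].round(4),bd(p).round(1))
# edges of bar top (z .0277): end corners
for n,q in dict(endL=(246,37),endR=(302,54),r1=(262,212),eye=(148,495),botR=(165,534)).items():
    p=bd(px(t,*f(*q),z=.0277 if n!='eye' else .036)); print(n,p.round(1))
a=bd(px(t,*f(302,54),z=.0277))
b_=bd(px(t,*f(246,37),z=.0277)); m=(a+b_)/2-[-160,-30]; print('bar ang',np.degrees(np.arctan2(m[1],m[0])),np.hypot(*m))
# compare bystanders quickly vs start
t0=load('top0'); d=cv2.absdiff(cv2.cvtColor(t['img'],cv2.COLOR_RGB2GRAY),cv2.cvtColor(t0['img'],cv2.COLOR_RGB2GRAY))
for n,p in dict(iris=(230,292),post=(394,199),bottleB=(495,265),driver=(300,178)).items(): print(n,d[p[1]-8:p[1]+8,p[0]-8:p[0]+8].mean())
E
```

```text
ball top z [0.0703 0.0741 0.0763 0.0757 0.0791 0.0777 0.074  0.0745 0.076 ] [  15.8 -174.4]
(330, 247) 0.0616 [  17.2 -107.1]
(360, 254) 0.0612 [  17.  -126.4]
(390, 261) 0.0648 [  16.6 -145.4]
(415, 266) 0.0699 [  16.5 -160.8]
endL [141.8 -26.1]
endR [138.9 -64.1]
r1 [ 32.5 -61.1]
eye [-159.3  -29.8]
botR [-181.2  -45.6]
bar ang -2.879584136565216 300.7433937288172
iris 32.50390625
post 5.5546875
bottleB 8.21484375
driver 4.78515625
```

The lever is at about 1.45 rad (ball top 0.076) and the bar lies at −2.88°, matching the pressed position. The image difference at the iris is large, so I'll check whether that is shadow or the arm.

```bash
python3 - <<'E'
from h import *
s=load('s17')['img'][:,:,::-1]; s0=load('side0')['img'][:,:,::-1]
cv2.imwrite('pics/cmp.png',cv2.resize(np.hstack([s0[130:420,210:400],s[130:420,210:400]]),None,fx=2,fy=2))
E
```

```text
(no output)
```

View pics/cmp.png

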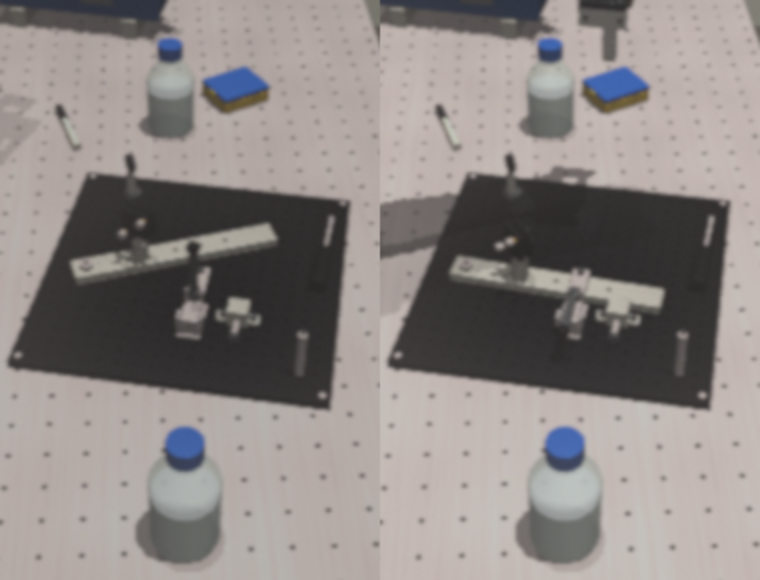

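Before (left) and after (right), all the bystanders stand in the same places. The bar is home, the lever is over and the robot is clear, so I'm handing in.

```bash
python3 -c "
from station import ctrl; print(ctrl.hand_in())"
```

```text
the job is handed in; nothing more can be done
None
```

The bar is home against the stop screw with the clamp closed on it, and I handed the job in at about 23 s. Hand-in gave no verdict.

**What I did**
- I swung the bar home with the closed fingers and pressed it there for about 1 s. My push on the bar was 9–11 N, so I estimate 8–11 N on the stop. That figure comes from the wrist force and the bar's friction; I could not measure the stop directly.
- I backed off, pushed the lever over at the ball, pressed it down to its end (peak reading 17 N there), and moved clear.

**Last checks**
- **Bar:** it lies at −2.88°, which matches the position where it was pressed against the stop, and it did not move when I let go.
- **Lever:** the ball's top is at 76 mm, which puts the lever at about 1.45 rad. I could not measure the pad's force on the bar.
- **Bystanders and mirror:** the before-and-after side pictures show the bystanders unmoved. I saw no contact with the mirror.
- **Robot:** the wrist force reads about zero.

**What disagreed or went wrong**
- **Fingertip height:** the fingertips are about 19 mm above the reported TCP, not 19 mm below it as stated. The first sweep passed over the bar without touching it, and I found the right height by a light touch on the board (about 5–8 N).
- **Slip at the ball:** on the first downward press the finger slipped to the far side of the ball, with a force reading of up to about 30 N. I lifted, looked again and repeated the press successfully.

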